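Stack a tray of spectacle frames on the spring stacker

ROBOT

A 6-joint arm with a two-finger parallel gripper is mounted at the origin on the work surface. World frame = base frame: x ahead of the robot, y to its left, z up, the work surface at z = 0. Lengths are in m, angles in rad, forces in N, time in s.
With the tool pointing down it reaches from about 0.3 to 0.775 m from the base axis. Payload 14.6 kg.
Tool frame: the origin (TCP) lies on the centre line of the jaws, within the pads' length; the fingertips stand 19 mm ahead of it and the grasp point (between the pads) is the TCP; z points along the fingers, y is the direction in which the jaws open and shut (so a half turn about z gives the same grasp; the last joint's range is limited). The gripper opens to 94 mm and grips with 3 to 60 N. Pads are 16 mm wide; open, the fingers measure 119 mm over their backs; the gripper's body (75 mm by 177 mm) begins 78 mm behind the grasp point.
Start: joints at [1.228, 0.3, 1.521, -0, 1.321, -0.067], TCP at [0.15, 0.529, 0.224] pointing down, gripper open.
Joint ranges: [-3.03, 3.03], [-0.79, 2.21], [0.23, 2.52], [-1.04, 4.18], [0, 3.07], [-2.55, 2.55]. Speed limits (rad/s): [2.22, 2.22, 2.57, 3.14, 3.14, 3.14].

INTERFACE

Orientations are given as [roll, pitch, yaw] about the fixed x, y, z axes, in that order (R = Rz(yaw) Ry(pitch) Rx(roll)).
In Python, from station import ctrl gives the robot as it stands. The module is installed in compiled form; this text tells all that it offers.
- The arm moves only by the shell command python3 -m creep 'ROWS' [FORCE]. ROWS is a JSON object of lists of equal length, an entry for each row: "translation": the shift along the world's x, y, z in mm, a list of three; "yaw": the turn about the world's z in rad; "gripper": the closure in counts, from 0 (fully open) to 255 (shut). A call has 1 to 5 rows; each row is the pose to reach, as a shift and turn from the pose measured when the call began; what a row does not reach only later rows make up. A row lasts 1/12 s, in which the tool goes at most 41.7 mm and 7.16 degrees, less where a joint would pass 70% of its speed; a pose out of reach is approached as far as the arm can. A call with a gripper value outside its range is refused whole. The fingers move at their own pace and stop on an object; FORCE is the grip in N (left out, the last holds). Time passes only in rows, so rows that repeat a pose let the fingers close. It gives the time, the measured TCP pose, the force and the opening at its end, in the units of the state.
- ctrl.get_obs(): the state, without advancing time (a new reading comes with each control period).
- ctrl.camera(name): name is "scene" or "top" or "wrist"; returns a dict with "pixels" (420x560x3 uint8, red, green, blue), "depth" (420x560 float32, m along the optical axis (not along the pixel's ray), 0 where there is no reading), "fx", "fy", "cx", "cy" (pixels), "dist" ([k1, k2, p1, p2, k3] as OpenCV has them; the pictures are not rectified), "R" (3x3) and "t" (3): a world point X has camera coordinates R X + t; the wrist camera has in their place "tool_from_camera" (4x4, takes a point from camera to tool coordinates, whose origin is the TCP and whose axes are the flange's). Camera axes: x right, y down, z forward; pixel columns grow to the right and rows downward; lengths in m; the calibration is good to about 2 mm. A picture is of the moment at which its call begins: read the wrist's pose just before it.
- ctrl.hand_in(): hands the job in, once; it reports no verdict.
The state is a dict: "time_s": time; "qpos": joint angles; "joint_vel": joint speeds; "tau": joint torques, N m; "ee_pos": TCP position; "eef_rot": TCP orientation; "force": force on the tool from outside, world axes, zero at the start; "moment": the same for the moment, N m; "grip_width": finger opening in m.
Only numpy, scipy, OpenCV 4.12 (cv2) and the standard library are available. Lean on these libraries where they do the work, as an engineer would, in place of code of your own. Each camera call takes 0.05 s, during which the arm holds its last target. There are 200 camera calls.

TASK

Pick up the red tray of finished spectacle frames by its grip bar and stack it on the grey tray in the spring stacker, long side along long side (either way round), feeling gently for the place where all four corner lugs drop into the blue corner sockets. Lower it until it is fully home, flat on the tray below, before you let go; never force or drop it, keep it level, and leave the loupe, sunglasses, screwdriver and jar where they are.

Things in the scene. Friction and masses are not known exactly. Their poses are not given: they have to be found in the camera images.
- tray_grip (a point): Centre of the black grip bar of the loose red tray to be carried; x along bar and tray's long side, z up. Bar 100 x 14 x 22 mm (x, y, z) on a 4 mm upright web; beside the web under the bar is open space. Tray 210 x 150 mm (x, y), 0.44 to 0.72 kg, two spectacles fixed inside. Below this point: tray wall rims 45 mm, underside of tray floor 81 mm, lug tips 95 mm. Half a turn makes no difference.
- tray_foot (a point): Point midway between the tips of the red tray's four black round lugs, 95 mm below the grip centre, same axes. The lugs stick down from the tray's underside: 14 mm in diameter with a 1 mm bevel at the tip, 14 mm long, centred 85 mm (x) and 55 mm (y) either side of this point. The tray starts standing on them on the bench.
- cradle (a point): Centre of the top face of the stacker's aluminium platform (244 x 184 mm, 10 mm lip round the edge), under the grey bottom tray; x along the long side, z up. The platform floats vertically on a spring: it starts to sink at about 2 N of load, then 1 mm per further 1 N, at most 25 mm, and rises again when unloaded. Grip centre of the red tray: 133 mm above this point when fully home.
- block_level (a point): Fixed point of the platform, 52 mm above cradle, at the height of the flat tops of the four blue corner blocks (40 x 40 mm) of the grey bottom tray (210 x 150 mm, parallel to the platform). That tray has play: its middle lies up to 7 mm off this point along x and up to 7 mm along y, not reported. Friction holds it there unless pushed sideways with 10 N.
- stacker: Fixed spring stacker: grey foot plate 260 x 200 x 12 mm with spring, platform and bottom tray. Origin: middle of the underside; x along the long side. Unloaded platform face 51 mm up. Each blue block has a square socket, 17 x 17 mm, 16 mm deep, centred 85 mm (x) and 55 mm (y) either side of the bottom tray's own middle. Red lugs standing on the blocks: grip centre 147 mm above cradle.
- loupe_mid (a point): Bystander: steel magnifying loupe standing on end, 32 mm across, 40 mm tall; point at its centre.
- sunglasses_mid (a point): Bystander: copper-coloured sunglasses lying folded, 132 x 44 x 12 mm; point at their centre.
- screwdriver_grip (a point): Bystander: screwdriver, 150 mm long, lying on the bench; point on its handle.
- jar_mid (a point): Bystander: small glass jar with a white lid, 48 mm across, 55 mm tall; point at its centre.

How it is judged:
On the way, in this order (a step that is already met when the one before it is completed fails the run):
1. the tray is held in the fingers, lifted clear of the bench (height (world z) of tray_grip above 0.135 m and contact force between the fingers and tray above 1 N), for 0.2 s.
2. the tray is fully home in the sockets while still held in the fingers (z of tray_grip in the frame of cradle between 0.128 and 0.1355 m and horizontal distance between tray_grip and cradle below 0.016 m and angle between the x axis of tray_grip and the x axis of cradle, either way round below 0.07 rad and angle between tray_grip's own z axis and vertical below 0.03 rad and contact force between the fingers and tray above 1 N), for 0.2 s.
At the end, for the whole second after the job is handed in: The red tray rests released on the grey tray, lugs fully in the sockets: grip centre 128 to 135.5 mm above the platform face, within 16 mm sideways of its centre, long sides parallel within 0.07 rad (either way round), level within 0.03 rad, at rest, the platform not pressed down to its stop (z of tray_grip in the frame of cradle between 0.128 and 0.1355 m and horizontal distance between tray_grip and cradle below 0.016 m and angle between the x axis of tray_grip and the x axis of cradle, either way round below 0.07 rad and angle between tray_grip's own z axis and vertical below 0.03 rad and linear speed of tray below 0.01 m/s and height (world z) of cradle above 0.035 m); the robot touches nothing.
It fails at once if the carried tray and the stacker with its bottom tray press on each other with more than 22 N (contact force between tray and stacker above 22 N).
It fails at once if the robot presses on the stacker or its bottom tray directly with more than 5 N (contact force between any of the fingers, the arm and stacker above 5 N).
It fails at once if the carried tray tips more than 20 degrees (angle between tray_grip's own z axis and vertical above 0.35 rad).
It fails at once if a bystander (loupe, sunglasses, screwdriver, jar) is moved more than 20 mm (distance of any of loupe_mid, sunglasses_mid, screwdriver_grip, jar_mid from where it was at the start of the episode above 0.02 m).
It also fails if it takes over 58 s, if anything falls off the work surface, if the arm or the gripper's body presses on something with over 40 N, if the wrist force passes 120 N, or if a joint passes its speed limit or range.

## Working session

There is one attempt and no reset: what is moved stays moved. The work goes in short steps, Python scripts to look and compute and a shell command to move; the robot and the scene stay as the last step left them, time stands still between calls to the robot, and variables do not carry over. Pictures are saved under pics/ and viewed, about 8 in all and at most 12, crops included, and the job is handed in when it is done.

```bash
mkdir -p pics; cat > h.py <<'E'
import numpy as np, cv2
from station import ctrl
def world(c,T=None):
    """HxWx3 world points"""
    h,w=c["depth"].shape
    K=np.array([[c["fx"],0,c["cx"]],[0,c["fy"],c["cy"]],[0,0,1.]])
    uv=np.stack(np.meshgrid(np.arange(w),np.arange(h)),-1).reshape(-1,1,2).astype(float)
    n=cv2.undistortPoints(uv,K,np.array(c["dist"],float)).reshape(h,w,2)
    P=np.dstack([n,np.ones((h,w))])*c["depth"][...,None]
    if T is None: return (P-np.array(c["t"]))@np.array(c["R"])
    return P@T[:3,:3].T+T[:3,3]
def wristT(c,o):
    from scipy.spatial.transform import Rotation as R
    T=np.eye(4);T[:3,:3]=R.from_euler("xyz",o["eef_rot"]).as_matrix();T[:3,3]=o["ee_pos"]
    return T@np.array(c["tool_from_camera"])
def save(n,img,s=1):
    cv2.imwrite("pics/"+n,cv2.resize(img[...,::-1],None,fx=s,fy=s,interpolation=cv2.INTER_CUBIC))
E
python3 - <<'E'
from h import *
print(ctrl.get_obs())
a=ctrl.camera("top");b=ctrl.camera("scene")
np.savez("c0.npz",top=world(a),tp=a["pixels"],scene=world(b),sp=b["pixels"])
save("top0.png",a["pixels"],1.4);save("scene0.png",b["pixels"],1.4)
E
```

```text
{'time_s': 0.0, 'qpos': array([ 1.22839815e+00,  3.00469680e-01,  1.52158945e+00, -2.62001029e-05,
        1.32069415e+00, -6.65949921e-02]), 'joint_vel': array([-8.47104072e-04, -3.72991613e-04,  3.99643882e-04, -9.20023255e-05,
        3.01603809e-04, -5.49217633e-04]), 'tau': array([-2.26513730e-03, -5.31800616e+01, -3.52731764e+01,  7.07883853e-02,
        2.44493445e-02, -5.24157784e-06]), 'ee_pos': array([0.14970031, 0.52898205, 0.22388356]), 'eef_rot': array([-3.14043291e+00, -5.19134463e-05,  2.86579594e+00]), 'force': array([ 0.194518 , -0.2439222, -0.3171197]), 'moment': array([ 0.03057224,  0.0437769 , -0.00287412]), 'grip_width': 0.09410762132565796}
```

View pics/top0.png

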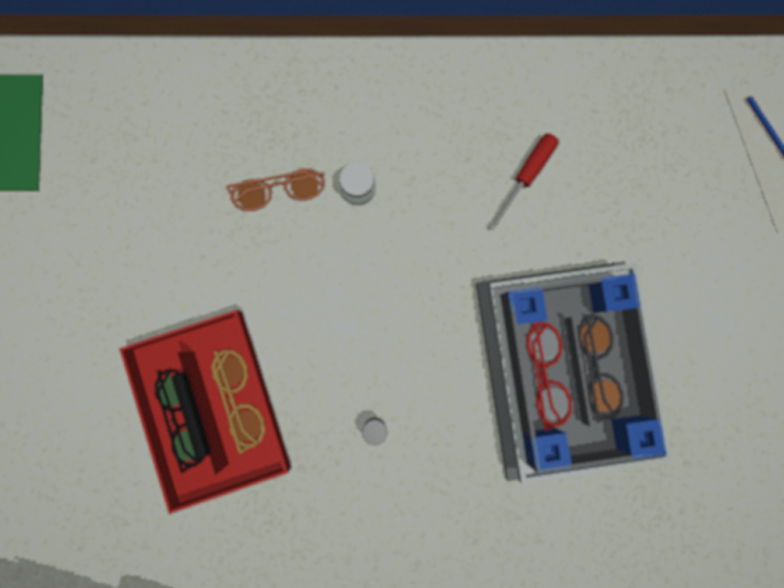

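View pics/scene0.png

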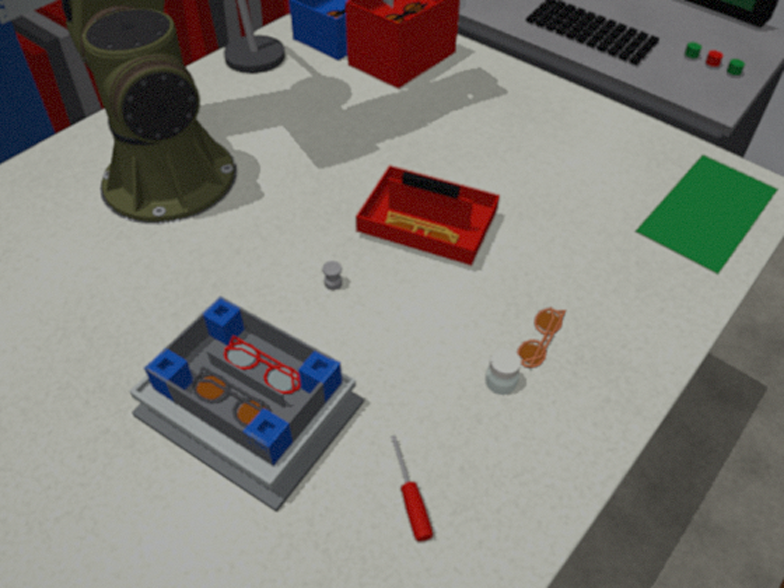

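The top view shows the red tray at lower left, with the bar near (190,418), and the stacker on the right. The blue blocks are near (527,305), (617,292), (550,449) and (640,437). The loupe is at (373,430), between the two. Next I get metric positions by segmenting colour and depth.

```bash
cat > seg.py <<'E'
from h import *
d=np.load("c0.npz")
def rect(P,n):
    r=cv2.minAreaRect((P[:,:2]*1000).astype(np.float32)); print(n,len(P),"c",np.round(r[0],1),"size",np.round(r[1],1),"ang",round(r[2],2),"z med",np.median(P[:,2]).round(4),"mean",(P.mean(0)*1000).round(1))
for W,p in(("top","tp"),("scene","sp")):
    X=d[W];h=cv2.cvtColor(d[p],cv2.COLOR_RGB2HSV);H,S,V=[h[...,i].astype(int) for i in range(3)]
    print(W,X[200,280])
    m0=(np.abs(X[...,0])<1)&(np.abs(X[...,1])<.6)&(X[...,0]>.15)
    red=m0&((H<6)|(H>174))&(S>150)
    n,l,st,ce=cv2.connectedComponentsWithStats((red&(X[...,2]>.04)&(X[...,2]<.06)).astype(np.uint8))
    for i in range(1,n):
        if st[i,4]>80: rect(X[l==i],"red rim")
    bar=m0&(V<60)&(X[...,2]>.09)&(X[...,2]<.12)
    n,l,st,ce=cv2.connectedComponentsWithStats(bar.astype(np.uint8))
    for i in range(1,n):
        if st[i,4]>40: rect(X[l==i],"bar")
    blue=m0&(H>105)&(H<128)&(S>140)&(X[...,2]>.095)&(X[...,2]<.112)
    n,l,st,ce=cv2.connectedComponentsWithStats(blue.astype(np.uint8))
    for i in range(1,n):
        if st[i,4]>80: rect(X[l==i],"blue")
    rect(X[blue],"allblue")
    pl=m0&(S<60)&(X[...,2]>.052)&(X[...,2]<.07)&(X[...,1]<.3)
    n,l,st,ce=cv2.connectedComponentsWithStats(pl.astype(np.uint8))
    for i in range(1,n):
        if st[i,4]>40: rect(X[l==i],"plat")
    if W=="top":
        for n,(u,v) in dict(loupe=(373,430),jar=(357,180),sun=(277,190),sd=(540,160)).items(): print(n,X[int(v/1.4),int(u/1.4)].round(3))
E
python3 seg.py
```

```text
top [ 0.61718559 -0.02041601 -0.0010232 ]
red rim 1126 c [455.2 213.3] size [206.9 149.3] ang 17.85 z med 0.0479 mean [452.2 212.5  47. ]
red rim 321 c [455.8 212.3] size [147.6   2.6] ang 18.17 z med 0.0505 mean [456.5 212.8  50.3]
bar 61 c [ 535.4 -159. ] size [82.5  1.8] ang 8.2 z med 0.0948 mean [ 533.8 -159.4   94.6]
bar 177 c [ 507.5 -311.1] size [126.4   4. ] ang 6.5 z med 0.0945 mean [ 507.6 -311.1   94.3]
bar 683 c [455.5 213.8] size [99.2 14.2] ang 17.82 z med 0.104 mean [455.3 211.8 102.5]
bar 45 c [ 399.  -248.8] size [ 1.9 52.1] ang 5.84 z med 0.0942 mean [ 399.  -249.6   94.3]
blue 452 c [ 589.7 -282.6] size [38.  37.9] ang 7.57 z med 0.1015 mean [ 589.3 -281.5  101.3]
blue 355 c [ 575.  -174.3] size [35.7 38.1] ang 6.91 z med 0.1016 mean [ 575.1 -176.4  101.5]
blue 515 c [ 422.5 -304.7] size [40.3 38.2] ang 7.07 z med 0.1012 mean [ 423.5 -304.   100.9]
blue 402 c [ 410.9 -198.9] size [35.9 35.1] ang 8.47 z med 0.1015 mean [ 411.4 -199.3  101.3]
allblue 1724 c [ 497.8 -240.6] size [207.9 147.1] ang 8.08 z med 0.1014 mean [ 495.4 -247.4  101.2]
plat 411 c [741.1  25.6] s
[... 1680 characters left out ...]
ed 0.1033 mean [ 511.6 -239.3  102.6]
plat 466 c [ 480.5 -176.7] size [109.6  19.1] ang 8.33 z med 0.0588 mean [ 479.9 -174.4   59.9]
plat 1777 c [ 489.  -250.1] size [184.2  89.9] ang 7.49 z med 0.0587 mean [ 485.1 -251.5   60.1]
plat 319 c [741.   25.5] size [41.7 43.7] ang 35.09 z med 0.0559 mean [741.1  24.8  55.8]
plat 166 c [ 459.3 -217.7] size [41.8 22.7] ang 13.31 z med 0.0619 mean [ 461.3 -216.    61.9]
plat 104 c [ 495.2 -211.4] size [31.6 24.6] ang 8.24 z med 0.0582 mean [ 494.4 -214.2   58.2]
plat 188 c [ 528.9 -207.3] size [41.4 24.3] ang 7.35 z med 0.0618 mean [ 529.3 -206.4   61.7]
plat 2051 c [ 498.2 -244.4] size [246.  186.1] ang 7.42 z med 0.0599 mean [ 547.7 -288.8   58.8]
```

Measured:
- **Grip bar:** (455,213), long axis at 17.9°.
- **Bottom tray middle:** about (499.5,-240), at 7.5°.

I need to yaw +0.588 rad and move by (+305,-316) mm.

```bash
python3 -m creep '{"translation":[[28,-29,0],[56,-58,0],[84,-87,0],[112,-116,0],[140,-145,0]],"yaw":[0.11,0.22,0.33,0.44,0.55],"gripper":[0,0,0,0,0]}' 20
python3 -m creep '{"translation":[[28,-29,0],[56,-58,0],[84,-87,0],[112,-116,0],[140,-145,0]],"yaw":[0.04,0.04,0.04,0.04,0.04],"gripper":[0,0,0,0,0]}'
python3 - <<'E'
from h import *
for k in range(1):
    o=ctrl.get_obs(); print(o["ee_pos"],o["eef_rot"],o["qpos"],o["time_s"])
    c=ctrl.camera("wrist"); X=world(c,wristT(c,o)); save("w1.png",c["pixels"])
    np.savez("w1.npz",X=X,p=c["pixels"])
    m=(X[...,2]>.095)&(X[...,2]<.115)&(c["pixels"].max(2)<70)
    n,l,st,ce=cv2.connectedComponentsWithStats(m.astype(np.uint8))
    for i in range(1,n):
        if st[i,4]>200: print(cv2.minAreaRect((X[l==i][:,:2]*1000).astype(np.float32)),np.median(X[l==i][:,2]))
E
```

```text
time_s: 0.52
ee_pos: [0.2876, 0.3856, 0.2238]
eef_rot: [-3.14, -0.0, -2.872]
force: [-0.4, 0.1, 0.6]
grip_width: 0.0938
time_s: 0.93
ee_pos: [0.4286, 0.2388, 0.2237]
eef_rot: [-3.14, -0.0, -2.832]
force: [0.4, 1.8, 0.6]
grip_width: 0.0936
[0.42856679 0.23882851 0.22371192] [-3.14036397e+00 -4.76079108e-04 -2.83210011e+00] [ 4.34337347e-01  1.68367721e-01  1.68500560e+00 -1.20751397e-03
  1.28884490e+00 -1.44561549e+00] 0.9333
((453.72222900390625, 215.84971618652344), (99.40520477294922, 13.737711906433105), 18.180078506469727) 0.10526123204837612
```

View pics/w1.png

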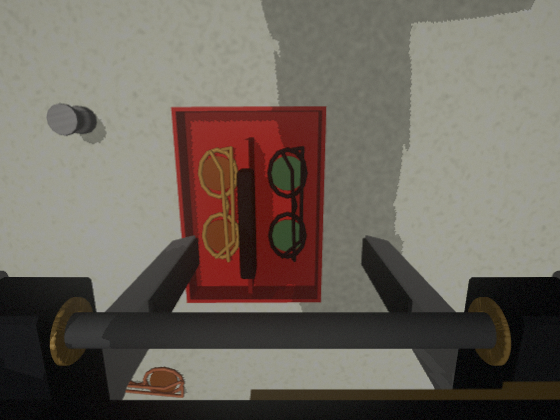

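The wrist view shows the bar running vertically at about (247,222), parallel to the finger plane, with clear space on both sides. The yaw is good. Next I align, descend and grip.

```bash
python3 -m creep '{"translation":[[13,-12,0],[26,-25,0],[26,-25,-30],[26,-25,-60],[26,-25,-80]],"yaw":[0.003,0.003,0.003,0.003,0.003],"gripper":[0,0,0,0,0]}'
python3 -m creep '{"translation":[[0,0,-16],[0,0,-32],[0,0,-47],[0,0,-47],[0,0,-47]],"yaw":[0,0,0,0,0],"gripper":[0,0,0,0,0]}'
python3 -m creep '{"translation":[[0,0,0],[0,0,0],[0,0,0],[0,0,0],[0,0,0]],"yaw":[0,0,0,0,0],"gripper":[140,180,255,255,255]}' 25
python3 -m creep '{"translation":[[0,0,0],[0,0,0],[0,0,0],[0,0,0],[0,0,0]],"yaw":[0,0,0,0,0],"gripper":[255,255,255,255,255]}'
```

```text
time_s: 1.4
ee_pos: [0.4576, 0.2091, 0.141]
eef_rot: [-3.139, -0.002, -2.833]
force: [0.1, 0.5, -0.9]
grip_width: 0.0943
time_s: 1.82
ee_pos: [0.4573, 0.2091, 0.0937]
eef_rot: [-3.139, -0.004, -2.833]
force: [0.7, 0.9, 0.2]
grip_width: 0.0938
time_s: 2.23
ee_pos: [0.4574, 0.2091, 0.0941]
eef_rot: [-3.139, -0.003, -2.833]
force: [-0.2, -0.1, 0.1]
grip_width: 0.064
time_s: 2.65
ee_pos: [0.4574, 0.2091, 0.0941]
eef_rot: [-3.139, -0.003, -2.833]
force: [-0.7, 1.1, -1.1]
grip_width: 0.0305
```

It's about 5 mm off across the bar, so I correct that before closing.

```bash
python3 -m creep '{"translation":[[-2,5,0],[-2,5,0],[-2,5,0],[-2,5,0],[-2,5,0]],"yaw":[0,0,0,0,0],"gripper":[255,255,255,255,255]}'
python3 -m creep '{"translation":[[0,0,0],[0,0,0],[0,0,0],[0,0,0],[0,0,0]],"yaw":[0,0,0,0,0],"gripper":[255,255,255,255,255]}' 40
```

```text
time_s: 3.07
ee_pos: [0.4552, 0.2143, 0.094]
eef_rot: [-3.139, -0.003, -2.833]
force: [0.1, 2.5, -2.2]
grip_width: 0.014
time_s: 3.48
ee_pos: [0.4552, 0.2143, 0.094]
eef_rot: [-3.139, -0.003, -2.833]
force: [-1.1, 2.7, -0.7]
grip_width: 0.0139
```

Gripped: the opening is 14 mm. Next I lift gently.

```bash
python3 -m creep '{"translation":[[0,0,3],[0,0,10],[0,0,22],[0,0,36],[0,0,52]],"yaw":[0,0,0,0,0],"gripper":[255,255,255,255,255]}'
python3 -m creep '{"translation":[[0,0,15],[0,0,32],[0,0,48],[0,0,58],[0,0,60]],"yaw":[0,0,0,0,0],"gripper":[255,255,255,255,255]}'
python3 -m creep '{"translation":[[0,0,0],[0,0,0],[0,0,0]],"yaw":[0,0,0],"gripper":[255,255,255]}'
cat > look.py <<'E'
import sys
from h import *
from scipy.spatial.transform import Rotation as R
o=ctrl.get_obs();c=ctrl.camera("wrist");Tw=wristT(c,o);X=world(c,Tw)
print("tcp",o["ee_pos"].round(4),o["eef_rot"].round(4),"F",o["force"].round(2),"M",o["moment"].round(3),o["time_s"])
if len(sys.argv)>1: save(sys.argv[1],c["pixels"])
z=o["ee_pos"][2]
p=c["pixels"]; hsv=cv2.cvtColor(p,cv2.COLOR_RGB2HSV)
red=((hsv[...,0]<6)|(hsv[...,0]>174))&(hsv[...,1]>150)
d=np.linalg.norm(X[...,:2]-o["ee_pos"][:2],axis=2)
def plane(m,n):
    Q=X[m]
    for _ in range(4):
        A=np.c_[Q[:,:2]-o["ee_pos"][:2],np.ones(len(Q))]; k=np.linalg.lstsq(A,Q[:,2],rcond=None)[0]; r=np.abs(A@k-Q[:,2]); Q=Q[r<max(.0015,2*r.std())]
    r=cv2.minAreaRect((Q[:,:2]*1000).astype(np.float32))
    print(n,len(Q),"slope",k[:2].round(4),"z-tcp",(k[2]-z).round(4),"rect",np.round(r[0],1),np.round(r[1],1),round(r[2],2))
plane(red&(X[...,2]<z-.035)&(X[...,2]>z-.055)&(d<.16),"rim")
plane(red&(X[...,2]<z-.068)&(X[...,2]>z-.088)&(d<.16),"floor")
E
python3 look.py w2.png
```

```text
time_s: 3.9
ee_pos: [0.4548, 0.214, 0.1464]
eef_rot: [-3.139, -0.005, -2.833]
force: [0.2, 0.2, -5.6]
grip_width: 0.0138
time_s: 4.32
ee_pos: [0.4553, 0.214, 0.2082]
eef_rot: [-3.139, -0.003, -2.833]
force: [-0.8, -0.3, -6.0]
grip_width: 0.0136
time_s: 4.57
ee_pos: [0.455, 0.2139, 0.2073]
eef_rot: [-3.139, -0.004, -2.833]
force: [-0.6, -0.2, -6.3]
grip_width: 0.0134
tcp [0.455  0.2139 0.2073] [-3.1386 -0.004  -2.8334] F [-0.6  -0.16 -6.29] M [ 0.068  0.012 -0.007] 4.5667
rim 4550 slope [-0.0021 -0.0025] z-tcp -0.0446 rect [454.7 214.7] [210.5 150.2] 17.91
floor 22014 slope [-0.0009 -0.0022] z-tcp -0.0764 rect [441.5 210.1] [175.9 143.1] 17.79
```

View pics/w2.png

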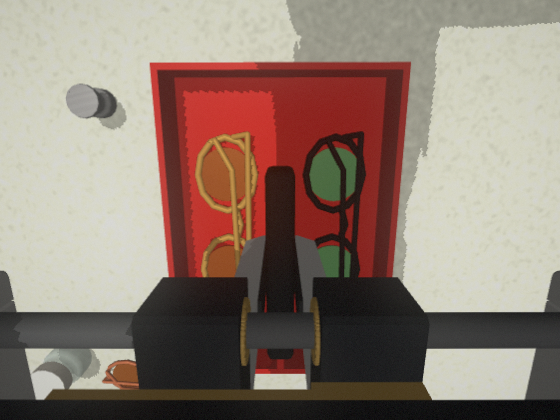

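The tray is held level (slopes under 0.003) and centred within 1 mm, weighing about 6 N. The picture shows the bar between the pads at (280,260) and the tray square in view. Now I carry it to the stacker.

```bash
python3 -m creep '{"translation":[[1,-10,8],[3,-30,18],[6,-58,30],[9,-88,33],[12,-118,33]],"yaw":[-0.01,-0.02,-0.03,-0.04,-0.05],"gripper":[255,255,255,255,255]}'
python3 -m creep '{"translation":[[3,-30,0],[6,-60,0],[9,-90,0],[12,-120,0],[15,-150,0]],"yaw":[-0.01,-0.02,-0.03,-0.05,-0.07],"gripper":[255,255,255,255,255]}'
python3 -m creep '{"translation":[[3,-30,0],[6,-60,0],[9,-90,0],[12,-112,0],[13,-125,0]],"yaw":[-0.01,-0.02,-0.03,-0.04,-0.05],"gripper":[255,255,255,255,255]}'
python3 -m creep '{"translation":[[0,0,0],[0,0,0],[0,0,0],[0,0,0]],"yaw":[0,0,0,0],"gripper":[255,255,255,255]}'
python3 look.py
```

```text
time_s: 5.03
ee_pos: [0.4671, 0.0943, 0.2414]
eef_rot: [-3.138, -0.003, -2.884]
force: [0.7, -0.3, -6.5]
grip_width: 0.0136
time_s: 5.45
ee_pos: [0.4817, -0.0576, 0.2415]
eef_rot: [-3.138, -0.003, -2.955]
force: [1.5, -0.8, -5.5]
grip_width: 0.0138
time_s: 5.87
ee_pos: [0.4943, -0.1853, 0.2414]
eef_rot: [-3.138, -0.004, -3.008]
force: [-0.5, 0.2, -6.4]
grip_width: 0.0136
time_s: 6.2
ee_pos: [0.4943, -0.1842, 0.2414]
eef_rot: [-3.138, -0.004, -3.007]
force: [-0.5, -0.4, -6.1]
grip_width: 0.0137
tcp [ 0.4943 -0.1842  0.2414] [-3.1383 -0.0036 -3.0067] F [-0.51 -0.36 -6.07] M [ 0.019 -0.015 -0.038] 6.2
rim 4619 slope [-0.0048 -0.0026] z-tcp -0.0448 rect [ 494.2 -183.7] [210.1 150.6] 7.77
floor 22066 slope [-0.0007 -0.0022] z-tcp -0.0764 rect [ 480.5 -185.8] [175.7 143.2] 7.81
```

```bash
python3 -m creep '{"translation":[[1,-14,0],[3,-28,0],[4,-42,0],[5,-53,-8],[5,-56,-16]],"yaw":[-0.002,-0.004,-0.004,-0.004,-0.004],"gripper":[255,255,255,255,255]}'
python3 -m creep '{"translation":[[0,0,0],[0,0,-4],[0,0,-8]],"yaw":[0,0,0],"gripper":[255,255,255]}'
cat > fit.py <<'E'
from h import *
from scipy.optimize import minimize
d=np.load("c0.npz")
def overlap(P):  # blocks template fit: points inside solid, penalise outside/hole
    def f(v):
        c,s=np.cos(v[2]),np.sin(v[2]);q=P-v[:2]*1e-3; a=np.abs(np.c_[q[:,0]*c+q[:,1]*s,-q[:,0]*s+q[:,1]*c])*1e3
        e=np.abs(a-[85,55]).max(1); return np.mean(np.clip(e-20,0,6)**2+np.clip(8.5-e,0,6)**2)
    return min((minimize(f,[500+i,-240+j,.132],method="Nelder-Mead",options=dict(initial_simplex=[[500+i,-240+j,.132],[503+i,-240+j,.132],[500+i,-237+j,.132],[500+i,-240+j,.15]])) for i in(-3,3) for j in(-3,3)),key=lambda r:r.fun)
o=ctrl.get_obs();print("tcp",o["ee_pos"].round(4),o["force"].round(1))
for W,p in(("top","tp"),("scene","sp")):
    X=d[W];h=cv2.cvtColor(d[p],cv2.COLOR_RGB2HSV)
    b=(h[...,0]>105)&(h[...,0]<128)&(h[...,1]>140)&(X[...,2]>.0985)&(X[...,2]<.107)&(X[...,0]>.3)&(X[...,1]<-.1)
    r=overlap(X[b][:,:2]);print(W,b.sum(),"blocks",r.x.round(3),r.fun)
    c=ctrl.camera(W);Y=world(c);h=cv2.cvtColor(c["pixels"],cv2.COLOR_RGB2HSV);z=o["ee_pos"][2]
    m=((h[...,0]<6)|(h[...,0]>174))&(h[...,1]>150)&(abs(Y[...,2]-z+.045)<.006)&(Y[...,1]<-.1)&(Y[...,0]<.65)
    R=cv2.minAreaRect((Y[m][:,:2]*1000).astype(np.float32));print(" red rim",m.sum(),R,np.median(Y[m][:,2]))
    m=(c["pixels"].max(2)<60)&(Y[...,2]>z-.005)&(Y[...,2]<z+.015)&(Y[...,1]<-.1)
    n,l,st,ce=cv2.connectedComponentsWithStats(m.astype(np.uint8))
    save(W+"1.png",c["pixels"],1.4)
E
python3 fit.py; python3 look.py
```

```text
time_s: 6.67
ee_pos: [0.4994, -0.2425, 0.2247]
eef_rot: [-3.138, -0.003, -3.012]
force: [-1.0, 0.3, -7.2]
grip_width: 0.0142
time_s: 6.92
ee_pos: [0.4994, -0.2423, 0.2163]
eef_rot: [-3.138, -0.003, -3.012]
force: [0.3, -0.4, -6.9]
grip_width: 0.014
tcp [ 0.4994 -0.2423  0.2163] [ 0.3 -0.4 -6.9]
top 1627 blocks [ 4.99552e+02 -2.40243e+02  1.32000e-01] 0.0026997379323573903
 red rim 1197 ((498.611572265625, -243.16021728515625), (207.6660614013672, 150.50051879882812), 7.894074440002441) 0.17037818219900397
scene 1338 blocks [ 5.00127e+02 -2.38861e+02  1.33000e-01] 0.03653840236324246
 red rim 1265 ((499.54071044921875, -242.93162536621094), (211.71788024902344, 149.96246337890625), 7.471580505371094) 0.17096310929306274
tcp [ 0.4992 -0.242   0.216 ] [-3.1384 -0.0041 -3.0118] F [ 0.27  0.71 -5.38] M [ 0.02  -0.032 -0.024] 7.0167
rim 4556 slope [-0.0038 -0.0029] z-tcp -0.0447 rect [ 499.1 -241.1] [210.7 150.2] 7.67
floor 22033 slope [-0.0012 -0.0022] z-tcp -0.0764 rect [ 485.  -243.4] [175.4 143. ] 7.62
```

View pics/scene1.png

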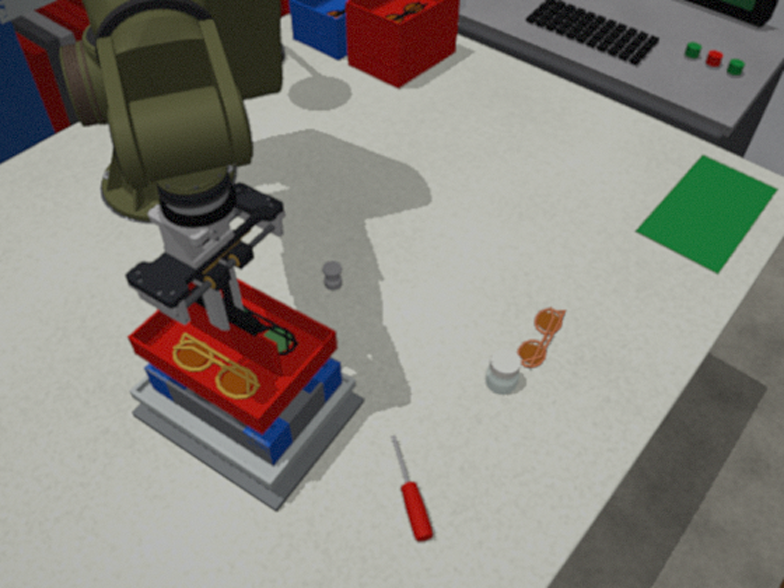

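The scene view shows the tray hovering level over the stacker, with a clear gap and the bystanders untouched. Both cameras put the sockets about (+0.7,+3) mm from the tray, so I shift by that and lower towards contact (grip z about 198 mm).

```bash
python3 -m creep '{"translation":[[1,3,0],[1,3,-5],[1,3,-9],[1,3,-13],[1,3,-13]],"yaw":[-0.001,-0.001,-0.001,-0.001,-0.001],"gripper":[255,255,255,255,255]}'
python3 -m creep '{"translation":[[0,0,-1],[0,0,-2],[0,0,-3],[0,0,-4],[0,0,-4]],"yaw":[0,0,0,0,0],"gripper":[255,255,255,255,255]}'
python3 -m creep '{"translation":[[0,0,-1],[0,0,-2],[0,0,-3],[0,0,-3],[0,0,-3]],"yaw":[0,0,0,0,0],"gripper":[255,255,255,255,255]}'; python3 look.py
```

```text
time_s: 7.48
ee_pos: [0.5, -0.2388, 0.2024]
eef_rot: [-3.139, -0.005, -3.013]
force: [-1.0, -0.1, -6.4]
grip_width: 0.014
time_s: 7.9
ee_pos: [0.5, -0.2388, 0.1983]
eef_rot: [-3.139, -0.005, -3.013]
force: [-0.8, 0.1, -6.1]
grip_width: 0.0137
time_s: 8.32
ee_pos: [0.5, -0.2388, 0.1952]
eef_rot: [-3.139, -0.005, -3.013]
force: [-1.1, -0.8, -6.2]
grip_width: 0.0136
tcp [ 0.5    -0.2388  0.1952] [-3.139  -0.005  -3.0126] F [-1.12 -0.75 -6.2 ] M [0.009 0.055 0.015] 8.3167
rim 4578 slope [-0.0041 -0.0023] z-tcp -0.0447 rect [ 499.9 -237.9] [210.5 150.1] 7.48
floor 22032 slope [-0.0022 -0.0015] z-tcp -0.0764 rect [ 486.1 -240.2] [176.  143.1] 7.51
```

No contact yet. I keep feeling downwards in small steps.

```bash
python3 -m creep '{"translation":[[0,0,-1],[0,0,-2],[0,0,-2],[0,0,-2],[0,0,-2]],"yaw":[0,0,0,0,0],"gripper":[255,255,255,255,255]}'
python3 -m creep '{"translation":[[0,0,-1],[0,0,-2],[0,0,-2],[0,0,-2],[0,0,-2]],"yaw":[0,0,0,0,0],"gripper":[255,255,255,255,255]}'; python3 look.py
```

```text
time_s: 8.78
ee_pos: [0.5, -0.2388, 0.1933]
eef_rot: [-3.139, -0.005, -3.013]
force: [0.0, 0.8, -6.3]
grip_width: 0.0139
time_s: 9.2
ee_pos: [0.5, -0.2389, 0.1913]
eef_rot: [-3.139, -0.005, -3.013]
force: [0.5, 0.4, -6.5]
grip_width: 0.0136
tcp [ 0.5    -0.2389  0.1913] [-3.1389 -0.0049 -3.0127] F [ 0.5   0.44 -6.49] M [ 0.032 -0.028  0.009] 9.2
rim 4570 slope [-0.0041 -0.0024] z-tcp -0.0447 rect [ 499.7 -237.9] [210.5 150.2] 7.64
floor 22058 slope [-0.0022 -0.0018] z-tcp -0.0764 rect [ 486.  -240.1] [175.9 143.4] 7.52
```

At 191 mm there's still no load, 7 mm below block-top height, so the lugs appear to be in the sockets. I keep lowering.

```bash
python3 -m creep '{"translation":[[0,0,-1],[0,0,-2],[0,0,-3],[0,0,-3],[0,0,-3]],"yaw":[0,0,0,0,0],"gripper":[255,255,255,255,255]}'
python3 -m creep '{"translation":[[0,0,-1],[0,0,-2],[0,0,-3],[0,0,-3],[0,0,-3]],"yaw":[0,0,0,0,0],"gripper":[255,255,255,255,255]}'
python3 -m creep '{"translation":[[0,0,-1],[0,0,-2],[0,0,-2],[0,0,-2],[0,0,-2]],"yaw":[0,0,0,0,0],"gripper":[255,255,255,255,255]}'; python3 look.py
```

```text
time_s: 9.67
ee_pos: [0.5, -0.2388, 0.1882]
eef_rot: [-3.139, -0.005, -3.013]
force: [-0.3, -0.4, -6.3]
grip_width: 0.0137
time_s: 10.08
ee_pos: [0.5, -0.2388, 0.1851]
eef_rot: [-3.139, -0.005, -3.013]
force: [0.4, 0.6, -6.3]
grip_width: 0.0134
time_s: 10.5
ee_pos: [0.5, -0.2388, 0.1832]
eef_rot: [-3.139, -0.005, -3.013]
force: [-0.0, -0.9, -5.6]
grip_width: 0.0137
tcp [ 0.5    -0.2388  0.1832] [-3.1391 -0.0051 -3.0127] F [-0.03 -0.94 -5.61] M [ 0.081 -0.046 -0.052] 10.5
rim 4539 slope [-0.0041 -0.0024] z-tcp -0.0447 rect [ 499.8 -237.8] [210.8 150.1] 7.65
floor 22022 slope [-0.0018 -0.0012] z-tcp -0.0764 rect [ 485.8 -240.2] [175.3 143.1] 7.44
```

Contact should come about here. I lower 5 more mm in small steps to put the weight onto the spring.

```bash
python3 -m creep '{"translation":[[0,0,-1],[0,0,-2],[0,0,-2],[0,0,-2],[0,0,-2]],"yaw":[0,0,0,0,0],"gripper":[255,255,255,255,255]}'
python3 -m creep '{"translation":[[0,0,-1],[0,0,-2],[0,0,-2],[0,0,-2],[0,0,-2]],"yaw":[0,0,0,0,0],"gripper":[255,255,255,255,255]}'
python3 -m creep '{"translation":[[0,0,-1],[0,0,-1],[0,0,-1],[0,0,-1]],"yaw":[0,0,0,0],"gripper":[255,255,255,255]}'
python3 look.py; python3 - <<'E'
from h import *
c=ctrl.camera("scene");X=world(c);np.savez("s2.npz",X=X,p=c["pixels"]);save("s2.png",c["pixels"][180:370,70:290],3)
d=np.load("c0.npz")
g=(d["scene"][...,2]>.05)&(d["scene"][...,2]<.066)&(X[...,2]>.035)&(X[...,2]<.066)&(X[...,1]<-.1)&(d["scene"][...,1]<-.1)
dz=(X-d["scene"])[g][:,2];print("platform dz",g.sum(),np.percentile(dz,[10,50,90]))
E
```

```text
time_s: 10.97
ee_pos: [0.5, -0.2389, 0.1813]
eef_rot: [-3.139, -0.005, -3.013]
force: [-0.5, -0.4, -2.0]
grip_width: 0.0139
time_s: 11.38
ee_pos: [0.5001, -0.2389, 0.1794]
eef_rot: [-3.139, -0.005, -3.013]
force: [-1.4, 1.0, -1.8]
grip_width: 0.0139
time_s: 11.72
ee_pos: [0.5001, -0.2389, 0.1785]
eef_rot: [-3.139, -0.005, -3.013]
force: [-1.2, 0.9, 0.6]
grip_width: 0.0137
tcp [ 0.5001 -0.2389  0.1785] [-3.1387 -0.0046 -3.0126] F [-1.2   0.88  0.61] M [0.168 0.197 0.012] 11.7167
rim 4473 slope [-0.0046 -0.002 ] z-tcp -0.0447 rect [ 499.9 -238. ] [210.9 150. ] 7.55
floor 22057 slope [-0.0019 -0.001 ] z-tcp -0.0764 rect [ 486.2 -240.2] [175.9 143.3] 7.61
platform dz 2547 [-0.00739705 -0.0031123   0.0009457 ]
```

View pics/s2.png

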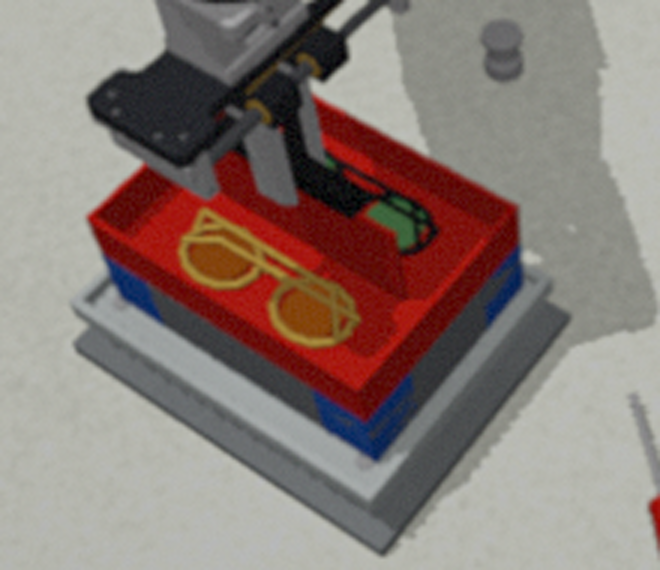

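The view shows the red tray flush on all the visible blue blocks with no gap, and the full weight is on the spring. I press lightly by 2 mm to confirm seating, go back to zero load, then release.

```bash
python3 -m creep '{"translation":[[0,0,-1],[0,0,-2],[0,0,-2],[0,0,-2],[0,0,-2]],"yaw":[0,0,0,0,0],"gripper":[255,255,255,255,255]}'
python3 -m creep '{"translation":[[0,0,1],[0,0,1.5],[0,0,1.5],[0,0,1.5],[0,0,1.5]],"yaw":[0,0,0,0,0],"gripper":[255,255,255,255,255]}'
python3 -m creep '{"translation":[[0,0,0],[0,0,0],[0,0,0],[0,0,0],[0,0,0]],"yaw":[0,0,0,0,0],"gripper":[255,255,255,255,255]}' 10
python3 -m creep '{"translation":[[0,0,0],[0,0,0],[0,0,0],[0,0,0],[0,0,0]],"yaw":[0,0,0,0,0],"gripper":[180,160,140,120,100]}'
python3 -m creep '{"translation":[[0,0,0],[0,0,0],[0,0,0],[0,0,0],[0,0,0]],"yaw":[0,0,0,0,0],"gripper":[90,90,90,90,90]}'
```

```text
time_s: 12.23
ee_pos: [0.5001, -0.2389, 0.1766]
eef_rot: [-3.139, -0.005, -3.013]
force: [-1.1, 0.3, 1.3]
grip_width: 0.0139
time_s: 12.65
ee_pos: [0.5001, -0.2389, 0.178]
eef_rot: [-3.139, -0.005, -3.013]
force: [-1.1, 0.4, 0.4]
grip_width: 0.0134
time_s: 13.07
ee_pos: [0.5001, -0.2389, 0.178]
eef_rot: [-3.139, -0.005, -3.013]
force: [-1.6, 1.1, 0.8]
grip_width: 0.0138
time_s: 13.48
ee_pos: [0.5001, -0.2389, 0.178]
eef_rot: [-3.139, -0.005, -3.013]
force: [0.5, 0.9, -1.0]
grip_width: 0.0434
time_s: 13.9
ee_pos: [0.5002, -0.2389, 0.178]
eef_rot: [-3.139, -0.005, -3.013]
force: [0.4, -0.2, -0.6]
grip_width: 0.0611
```

Released. Now I retreat straight up and check.

```bash
python3 -m creep '{"translation":[[0,0,10],[0,0,30],[0,0,55],[0,0,85],[0,0,115]],"yaw":[0,0,0,0,0],"gripper":[90,90,90,90,90]}'
python3 -m creep '{"translation":[[0,30,10],[0,60,10],[0,95,10],[0,130,10],[0,160,10]],"yaw":[0,0,0,0,0],"gripper":[90,90,90,90,90]}'
python3 -m creep '{"translation":[[0,0,0],[0,0,0],[0,0,0]],"yaw":[0,0,0],"gripper":[90,90,90]}'
python3 - <<'E'
from h import *
d=np.load("c0.npz");o=ctrl.get_obs();print(o["ee_pos"],o["force"],o["time_s"])
def plane(Q):
    for _ in range(5):
        A=np.c_[Q[:,:2]-[.497,-.246],np.ones(len(Q))];k=np.linalg.lstsq(A,Q[:,2],rcond=None)[0];r=abs(A@k-Q[:,2]);Q=Q[r<max(.0015,2*r.std())]
    return k,Q
for W in("top","scene"):
    c=ctrl.camera(W);X=world(c);h=cv2.cvtColor(c["pixels"],cv2.COLOR_RGB2HSV);save(W+"3.png",c["pixels"],1.4)
    red=((h[...,0]<6)|(h[...,0]>174))&(h[...,1]>150)&(X[...,1]<-.1)&(X[...,0]<.65)
    k,Q=plane(X[red&(X[...,2]>.125)&(X[...,2]<.142)]);R=cv2.minAreaRect((Q[:,:2]*1000).astype(np.float32))
    print(W,"rim",k.round(4),np.round(R[0],1),np.round(R[1],1),round(R[2],2))
    k2,Q=plane(X[(c["pixels"].max(2)<60)&(X[...,2]>.17)&(X[...,2]<.20)&(X[...,1]<-.1)]);print(" bar",len(Q),np.median(Q[:,2]).round(4))
    lip=(h[...,1]<60)&(X[...,2]>.046)&(X[...,2]<.066)&(abs(X[...,0]-.497)<.14)&(abs(X[...,1]+.246)<.12)
    lp0=(d[W][...,2]>.057)&(d[W][...,2]<.066)&lip
    print(" platform lip z now",np.median(X[lip][:,2]).round(4),"dz",np.median((X-d[W])[lp0][:,2]).round(4),lp0.sum())
E
```

```text
time_s: 14.32
ee_pos: [0.4999, -0.2387, 0.295]
eef_rot: [-3.139, -0.005, -3.013]
force: [0.9, 0.3, 0.8]
grip_width: 0.0608
time_s: 14.73
ee_pos: [0.4995, -0.0769, 0.306]
eef_rot: [-3.138, -0.004, -3.013]
force: [0.7, -0.3, 0.6]
grip_width: 0.0604
time_s: 14.98
ee_pos: [0.4995, -0.0773, 0.3066]
eef_rot: [-3.138, -0.003, -3.012]
force: [0.4, -1.3, -0.4]
grip_width: 0.0611
[ 0.49952926 -0.07728377  0.30662256] [ 0.40285406 -1.33765881 -0.35657254] 14.9833
top rim [0.021  0.0056 0.131 ] [ 557.2 -231.7] [ 90.5 149.8] 7.2
 bar 0 nan
 platform lip z now 0.0551 dz -0.004 429
scene rim [ 0.0081 -0.0127  0.1335] [ 500.3 -239.5] [211.  150.6] 7.09
 bar 261 0.1914
 platform lip z now 0.0523 dz -0.0035 1065
  ret = _var(a, axis=axis, dtype=dtype, out=out, ddof=ddof,
  arrmean = um.true_divide(arrmean, div, out=arrmean,
  ret = ret.dtype.type(ret / rcount)
  return _methods._mean(a, axis=axis, dtype=dtype,
  ret = ret.dtype.type(ret / rcount)
```

View pics/scene3.png

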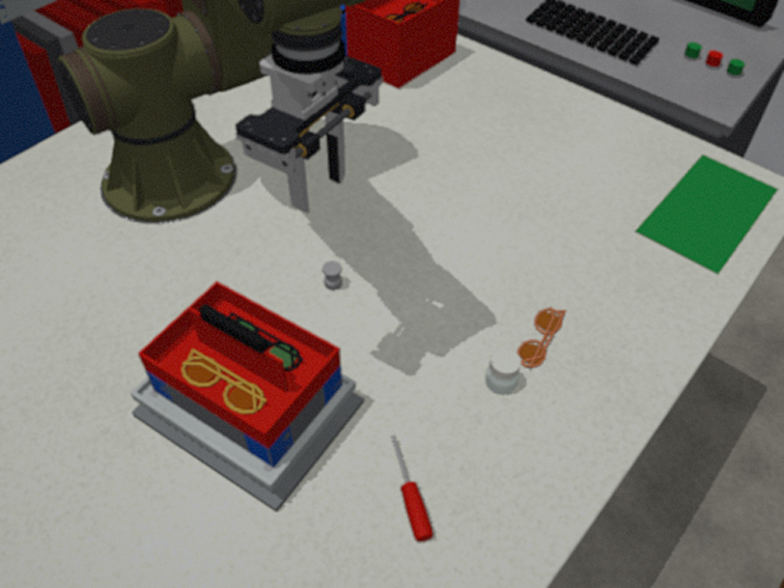

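The tray sits flush and released, with the bar centre about 133 mm above the platform and the platform sunk about 4 mm. The bystanders haven't moved and the arm is clear, so I hand in.

```bash
python3 -c "from station import ctrl; print(ctrl.hand_in())"
```

```text
the job is handed in; nothing more can be done
None
```

The red tray is stacked on the grey tray and released. The job was handed in at about 15 s, well under the 58 s limit; no verdict is reported.

**What I did:** I gripped the tray by its bar, carried it level and lined it up over the sockets using the cameras. All four lugs dropped in on the first try. I lowered it until the spring carried its whole weight, pressed a further 2 mm to confirm it was seated, eased back to no load and let go.

**Last checks:**
- **Height:** the bar centre is about 133 mm above the platform face, where fully home is 133 mm. The platform has sunk about 4 mm, as expected for the roughly 6 N tray.
- **Position:** the tray is about 7 to 8 mm sideways from the platform centre (limit 16 mm). The scene camera gave its long side at 7.1° and the platform at about 7.5°.
- **Forces:** the wrist force showed no jamming and never more than about 1.5 N beyond the tray's weight.
- **Bystanders:** in the last scene view, the loupe, sunglasses, screwdriver and jar are where they started, and the arm is clear.

**Checks that failed or disagreed:**
- **Top camera:** its last fit caught only part of the tray rim and none of the bar, so I ignored it.
- **Tilt:** the scene camera's rim fit suggested about 0.015 rad of tilt. The wrist camera read 0.005 rad or less just before release. I put the difference down to inner-wall pixels in the fit; both are under the 0.03 rad limit.

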